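Touch-test the cured castings in pouring order

ROBOT

A 6-joint arm with a two-finger parallel gripper is mounted at the origin on the work surface. World frame = base frame: x ahead of the robot, y to its left, z up, the work surface at z = 0. Lengths are in mm, angles in rad, forces in N, time in s.
With the tool pointing down it reaches from about 275 to 750 mm from the base axis. Payload 10.2 kg.
Tool frame: the origin (TCP) lies between the finger pads; the fingertips stand 11 mm ahead of it and the grasp point (between the pads) lies 8 mm behind it; z points along the fingers, y is the line along which they close (so a half turn about z gives the same grasp; the last joint's range is limited). The gripper opens to 85 mm and grips with 20 to 120 N. Pads are 22 mm wide; open, the fingers measure 114 mm over their backs; the gripper's body (76 mm by 85 mm) begins 54 mm behind the grasp point. The pads swing forward as they close: fully open they stand 13 mm farther back than shut.
Start: joints at [0.905, 0.313, 1.498, -0, 1.331, -0.223], TCP at [224.96, 474.367, 217.494] pointing down, gripper open.
Joint ranges: [-2.94, 2.94], [-0.97, 2.17], [0.19, 2.56], [-1.23, 4.37], [0.02, 3.11], [-2.88, 2.88]. Speed limits (rad/s): [2.39, 2.39, 3.01, 3.14, 3.14, 3.14].

INTERFACE

Orientations are given as a unit quaternion [w, x, y, z].
In Python, from rig import sense, eyes, finish_job gives the robot as it stands.
- The arm moves only by the shell command python3 -m jog 'ROWS' [FORCE]. ROWS is JSON, a list of rows, each a list of 7 numbers: the shift along the tool's x, y, z in m, then the turn, a rotation vector about the tool's x, y, z in rad, then the finger opening in m, from 0 to 0.0854. In form: [[dx, dy, dz, rx, ry, rz, gripper], ...]. A call has 1 to 5 rows; each row shifts and turns the commanded pose from where the row before left it, along the tool's axes as they then stand; what a row does not reach is not made up. A row lasts 1/10 s, in which the tool goes at most 50 mm and 8.59 degrees, less where a joint would pass 70% of its speed; a pose out of reach is approached as far as the arm can. A call is refused whole if a number of a shift passes 0.05 or a number of a turn 0.15, either way. A call with a gripper value outside its range is refused whole. The fingers move at their own pace and stop on an object; FORCE is the grip in N (left out, the last holds). Time passes only in rows, so rows that do not move let the fingers close. It gives the time, the measured TCP pose, the force, the opening and the grip force at its end, in the units of the state.
- sense(): the state, without advancing time (a new reading comes with each control period).
- eyes.capture(name): name is "side" or "top"; returns the picture (480x640x3 uint8, red, green, blue); there is no depth.
- eyes.calibration(name): a dict with "fx", "fy", "cx", "cy" (pixels), "dist" ([k1, k2, p1, p2, k3] as OpenCV has them; the pictures are not rectified), "cam_to_world" (4x4, takes a point from camera to world coordinates). Camera axes: x right, y down, z forward; pixel columns grow to the right and rows downward; lengths in mm; the calibration is good to about 2 mm. A picture is of the moment at which its call begins. calibration takes no time and is no camera call.
- finish_job(): hands the job in; it is judged then, once.
The state is a dict: "time_s": time; "joints": joint angles; "dq": joint speeds; "tau": joint torques, N m; "eef_pos": TCP position; "ee_rot": TCP orientation; "force": force on the tool from outside, world axes, zero at the start; "wrist_torque": the same for the moment, N m; "grip_width": opening from 0.0 (shut) to 1.0 (fully open); "grip_force": force on a finger pad.
Only numpy, scipy, OpenCV 4.12 (cv2) and the standard library are available. Lean on these libraries where they do the work, as an engineer would, in place of code of your own. Each camera call takes 0.05 s, during which the arm holds its last target. There are 200 camera calls.

TASK

Check by touch that three resin castings have set, in the order they were poured: first the long bar, then the large round coaster, then the square coaster. Rest a fingertip lightly on the raised boss in the middle of each for about half a second and come off again before going on to the next. Do not pick up or shift the castings, keep off the small plain disc, which is still setting, and leave everything else where it stands.

Things in the scene. Friction and masses are not known exactly. Their poses are not given: they have to be found in the camera images.
- bar: Long bar casting of teal resin, 110 mm (its x) by 40 mm (its y). Loose, 12 mm thick, 50 to 130 g, lying flat on the plate of its own sprung stand, within 3 mm of its middle. Origin at the centre of its underside (45 mm above the table), z up. In the middle of its top a raised round boss, 32 mm across and 6 mm high (boss top 63 mm above the table).
- round: Large round coaster casting of the same teal resin, 84 mm across. Loose, 12 mm thick, 50 to 130 g, lying flat on the plate of its own sprung stand, within 3 mm of its middle. Origin at the centre of its underside (45 mm above the table), z up. In the middle of its top a raised round boss, 32 mm across and 6 mm high (boss top 63 mm above the table).
- square: Square coaster casting of the same teal resin, 78 by 78 mm, x and y along its sides. Loose, 12 mm thick, 50 to 130 g, lying flat on the plate of its own sprung stand, within 3 mm of its middle. Origin at the centre of its underside (45 mm above the table), z up. In the middle of its top a raised round boss, 32 mm across and 6 mm high (boss top 63 mm above the table).
- small: Small plain disc casting of the same teal resin, 46 mm across, 12 mm thick, no boss, loose on the plate of its own sprung stand. Not to be touched. Origin at the centre of its underside, z up.
- bar_boss: The raised round boss of the bar, part of the casting: 32 mm across, 6 mm high, origin at the centre of its underside, z up. The spot to touch.
- bar_top (a point): Centre of the top face of the boss of the bar, z up.
- round_boss: The raised round boss of the round coaster, part of the casting: 32 mm across, 6 mm high, origin at the centre of its underside, z up. The spot to touch.
- round_top (a point): Centre of the top face of the boss of the round coaster, z up.
- square_boss: The raised round boss of the square coaster, part of the casting: 32 mm across, 6 mm high, origin at the centre of its underside, z up. The spot to touch.
- square_top (a point): Centre of the top face of the boss of the square coaster, z up.
- stand_bar: Bar casting's stand: round sprung levelling stand, fixed to the table; foot 90 mm across, origin at the centre of its underside on the table, z up. On it an aluminium plate 84 mm across, its top 45 mm above the table, that sinks when pressed: with its casting on, from about 1.5 N of finger force, 1 N more per mm, hard stop after 10 mm (about 11.5 N); springs back up.
- stand_round: Round coaster's stand: round sprung levelling stand, fixed to the table; foot 90 mm across, origin at the centre of its underside on the table, z up. On it an aluminium plate 84 mm across, its top 45 mm above the table, that sinks when pressed: with its casting on, from about 1.5 N of finger force, 1 N more per mm, hard stop after 10 mm (about 11.5 N); springs back up.
- stand_square: Square coaster's stand: round sprung levelling stand, fixed to the table; foot 90 mm across, origin at the centre of its underside on the table, z up. On it an aluminium plate 84 mm across, its top 45 mm above the table, that sinks when pressed: with its casting on, from about 1.5 N of finger force, 1 N more per mm, hard stop after 10 mm (about 11.5 N); springs back up.
- stand_small: Small disc's stand: round sprung levelling stand, fixed to the table; foot 90 mm across, origin at the centre of its underside on the table, z up. On it an aluminium plate 84 mm across, its top 45 mm above the table, that sinks when pressed: with its casting on, from about 1.5 N of finger force, 1 N more per mm, hard stop after 10 mm (about 11.5 N); springs back up.
- jar: Bystander: small closed pigment jar, 50 mm across, 70 mm tall, loose among the stands. Origin under its centre.
- cup: Bystander: white mixing cup, 80 mm across, 90 mm tall, loose. Origin under its centre.
- bottle: Bystander: amber bottle, 56 mm across, 150 mm tall, loose. Origin under its centre.
- spatula: Bystander: spatula lying on the table, about 250 mm long, loose.
- brush: Bystander: brush lying across the table behind the stands, about 200 mm long, loose.
- tape: Bystander: roll-shaped ring, 90 mm across, 25 mm tall, lying flat among the stands, loose. Origin under its centre.
Not all that is in view belongs to the job. Leave any brown or purple look-alike of the square alone. Leave any blue or red look-alike of the bar alone.

How it is judged:
By the outcome, as a careful person would: the job done as asked, in the order asked, and still so for the second after the job is handed in, with the robot touching nothing.
It also fails if it takes over 48 s, if anything falls off the work surface, if the arm or the gripper's body presses on something with over 40 N, if the wrist force passes 120 N, or if a joint passes its speed limit or range.

## Working session

There is one attempt and no reset: what is moved stays moved. The work goes in short steps, Python scripts to look and compute and a shell command to move; the robot and the scene stay as the last step left them, time stands still between calls to the robot, and variables do not carry over. Pictures are saved under pics/ and viewed, at most 13 in all, crops included, and the job is handed in when it is done.

```bash
mkdir -p pics; ls; python3 - <<'E'
from rig import sense, eyes
import cv2, json
for n in("top","side"):
    cv2.imwrite(f"pics/{n}0.png", eyes.capture(n)[:,:,::-1])
    c=eyes.calibration(n); print(n,{k:(v.tolist() if hasattr(v,'tolist') else v) for k,v in c.items()})
print(sense())
E
```

```text
pics
top {'fx': 461.7891720605573, 'fy': 461.7891720605573, 'cx': 319.90058995570394, 'cy': 237.4559416305755, 'dist': [0.02027961568610099, 0.0, 0.0, 0.0, 0.0], 'cam_to_world': [[0.0604802668795025, -0.9741399111868007, 0.21770064481107207, 318.6466197354841], [-0.9981420289207509, -0.06063761460685316, 0.0059640419816043, 0.5962454535049604], [0.007391036473442862, -0.21765687015980717, -0.9759973665190319, 1032.6215921891574], [0.0, 0.0, 0.0, 1.0]]}
side {'fx': 598.6737997629948, 'fy': 598.6737997629948, 'cx': 319.3888330634236, 'cy': 233.7482735681312, 'dist': [-0.1752093077732849, 0.0, 0.0, 0.0, 0.0], 'cam_to_world': [[0.7840790853149114, -0.34292154860178087, 0.5173246557784464, -76.09628160311995], [-0.6203698575774208, -0.45853237541602915, 0.6363091233863492, -782.3145846279996], [0.01900599329428217, -0.8198492984688649, -0.5722638377697892, 771.4322483621797], [0.0, 0.0, 0.0, 1.0]]}
{'time_s': 0.1, 'joints': array([ 9.04599413e-01,  3.13367667e-01,  1.49836136e+00,  2.17329922e-05,
        1.33100576e+00, -2.23411030e-01]), 'dq': array([-0.00075991, -0.00283192, -0.00246172,  0.00185833,  0.00140954,
        0.00127943]), 'tau': array([ 1.96279638e-03, -4.12905622e+01, -2.60141677e+01, -2.16987009e-04,
        3.08582014e-03,  2.65085225e-05]), 'eef_pos': array([224.79554116, 474.16609373, 217.00572076]), 'ee_rot': array([-2.55246504e-04,  2.19591267e-01,  9.75591794e-01, -5.10958370e-04]), 'force': array([ 0.74277765,  0.22625914, -0.04319201]), 'wrist_torque': array([ 0.00978572,  0.01098037, -0.07066133]), 'grip_force': 0.0, 'grip_width': 0.9982470716312658}
```

View pics/top0.png

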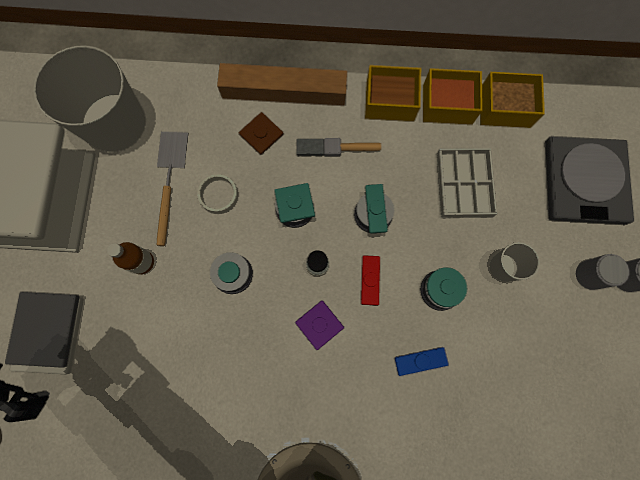

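View pics/side0.png

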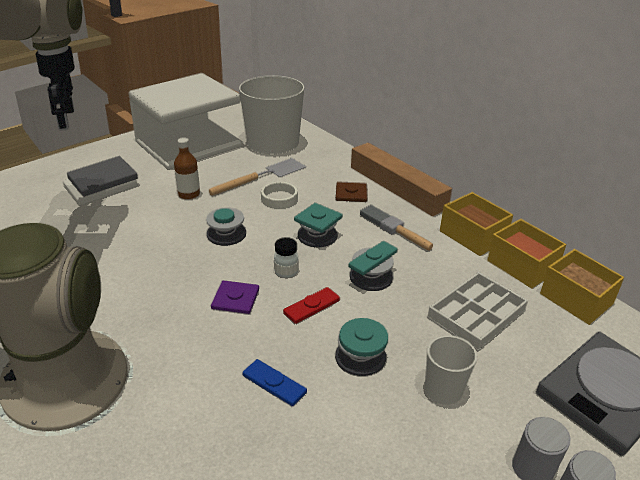

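The top view shows the teal bar at about (376,208), the round coaster at (444,288), the square at (295,203) and the small disc at (229,271). Possible mix-ups are the red bar (371,280), blue bar (422,361), purple square (320,325) and brown square (261,133). I choose the three teal castings with bosses on stands.

```bash
cat > h.py <<'E'
import numpy as np, cv2
from rig import sense, eyes
def cal(n):
    c=eyes.calibration(n); K=np.array([[c['fx'],0,c['cx']],[0,c['fy'],c['cy']],[0,0,1.]])
    return K,np.array(c['dist']),np.array(c['cam_to_world'])
def ray(n,px):
    K,d,T=cal(n); u=cv2.undistortPoints(np.array(px,float).reshape(-1,1,2),K,d).reshape(-1,2)
    return T[:3,3], np.c_[u,np.ones(len(u))]@T[:3,:3].T
def plane(n,px,z):
    o,r=ray(n,px); return (o+r*((z-o[2])/r[:,2])[:,None])[:,:2]
def proj(n,P):
    K,d,T=cal(n); W=np.linalg.inv(T)
    return cv2.projectPoints(np.array(P,float).reshape(-1,1,3),cv2.Rodrigues(W[:3,:3])[0],W[:3,3],K,d)[0].reshape(-1,2)
def cross(p1,p2):
    a,u=ray('top',[p1]);b,v=ray('side',[p2]);u=u[0];v=v[0]
    s=np.linalg.lstsq(np.c_[u,-v],b-a,rcond=None)[0]; A=a+s[0]*u;B=b+s[1]*v
    return (A+B)/2,np.linalg.norm(A-B)
def teal(n,img):
    h=cv2.cvtColor(img,cv2.COLOR_RGB2HSV); m=cv2.inRange(h,(75,90,40),(100,255,255))
    cs=cv2.findContours(cv2.morphologyEx(m,cv2.MORPH_OPEN,np.ones((3,3))),cv2.RETR_EXTERNAL,cv2.CHAIN_APPROX_NONE)[0]
    return [c for c in cs if cv2.contourArea(c)>80]
E
python3 - <<'E'
from h import *
out=[]
for n in("top","side"):
    img=cv2.cvtColor(cv2.imread(f"pics/{n}0.png"),cv2.COLOR_BGR2RGB)
    for c in teal(n,img):
        M=cv2.moments(c); p=np.array([M['m10'],M['m01']])/M['m00']
        w=plane(n,c.reshape(-1,2),54).astype(np.float32); r=cv2.minAreaRect(w)
        print(n,p.round(1),'z54',plane(n,[p],54).round(1),'rect',np.round(r[0],1),np.round(r[1],1),round(r[2],1))
# crops
a=cv2.imread("pics/top0.png")[170:320,190:490]; b=cv2.imread("pics/side0.png")[190:385,195:410]
cv2.imwrite("pics/ctop.png",cv2.resize(a,(800,400),interpolation=cv2.INTER_CUBIC))
cv2.imwrite("pics/cside.png",cv2.resize(b,None,fx=3,fy=3,interpolation=cv2.INTER_CUBIC))
E
```

```text
top [446.5 286.7] z54 [[ 446.7 -267.9]] rect [ 447.5 -267.9] [81.4 80.6] 46.5
top [228.5 271.5] z54 [[450.6 196.6]] rect [450.8 195.6] [40.8 43. ] 3.5
top [375.7 208.2] z54 [[ 610.5 -112.1]] rect [ 611.6 -111.9] [109.   38.7] 7.5
top [294.2 202.4] z54 [[612.6  68.1]] rect [613.1  68.3] [76.6 77.5] 15.0
side [363.2 336.8] z54 [[ 442.8 -267.9]] rect [ 444.8 -266.8] [89.3 80.2] 50.1
side [372.4 257.6] z54 [[ 605.6 -112.9]] rect [ 607.4 -111.4] [115.8  45.7] 8.0
side [223.7 215.3] z54 [[448.4 196.3]] rect [447.8 196.3] [53.7 41.7] 58.5
side [317.8 217.3] z54 [[608.7  66.7]] rect [609.2  67.8] [84.9 82.3] 15.0
```

View pics/ctop.png

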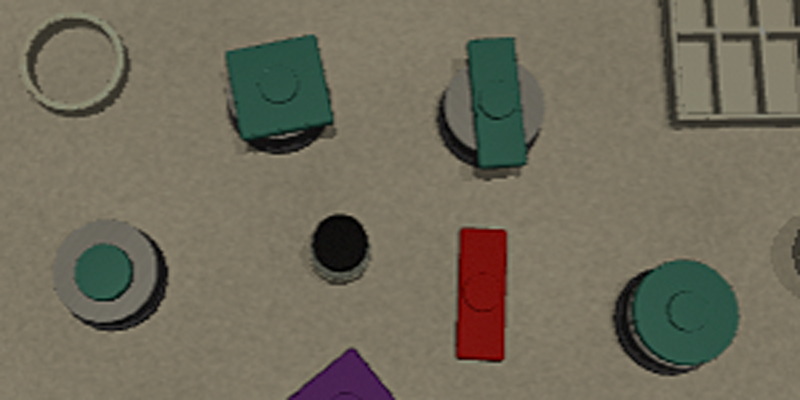

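View pics/cside.png

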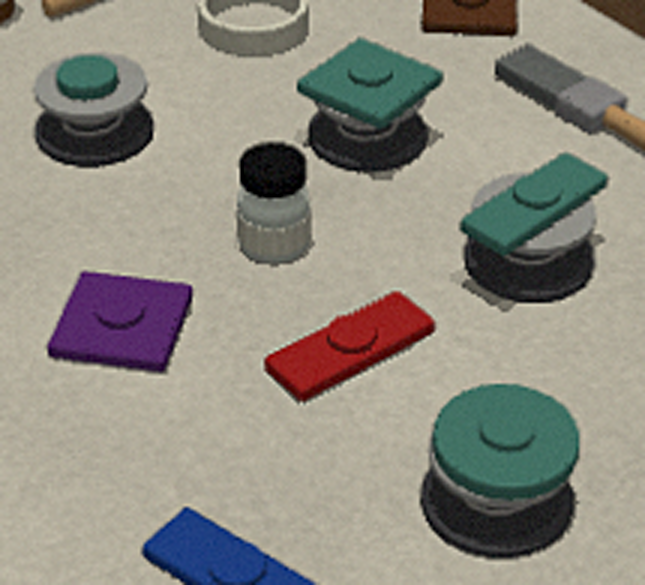

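The crops confirm the bossed teal castings. The boss tops sit at these pixels:

| Boss | Top view | Side view |
|---|---|---|
| Bar | (376.8, 207.1) | (374.3, 253) |
| Square | (294.6, 201.9) | (318.7, 214.7) |
| Round | (448.8, 286.3) | (364.3, 334) |

Next I cross the rays from both views.

```bash
cat >> h.py <<'E'
from scipy.spatial.transform import Rotation as R
def delta(xyz):
    s=sense(); w,x,y,z=s['ee_rot']; return R.from_quat([x,y,z,w]).inv().apply(np.array(xyz)-s['eef_pos'])
E
python3 - <<'E'
from h import *
np.set_printoptions(suppress=True,precision=1)
for n,a,b in(("bar",(376.8,207.1),(374.3,253)),("round",(448.8,286.3),(364.3,334)),("square",(294.6,201.9),(318.7,214.7))):
    P,e=cross(a,b); print(n,P,e,plane('top',[a],63),plane('side',[b],63),delta([*P[:2],150]))
E
```

```text
bar [ 609.9 -113.1   63.8] 0.7422717815626263 [[ 610.5 -113.4]] [[ 610.2 -112.3]] [-599.6 -365.6   67.2]
round [ 445.4 -269.8   61.3] 3.6703396958887335 [[ 446.7 -270.3]] [[ 442.3 -270.4]] [-518.1 -577.6   67.5]
square [611.7  67.   59.4] 0.8036261387091733 [[611.   66.6]] [[607.9  62.8]] [-524.1 -202.    67.1]
```

Heights come out at 59–64 mm against 63, so the fixes agree. I move off towards the bar, closing the fingers on the way.

```bash
python3 -m jog '[[-0.03,-0.018,0,0,0,0,0],[-0.03,-0.018,0,0,0,0,0],[-0.03,-0.018,0,0,0,0,0],[-0.03,-0.018,0,0,0,0,0],[-0.03,-0.018,0,0,0,0,0]]' 20
python3 -m jog '[[-0.03,-0.018,0,0,0,0,0],[-0.03,-0.018,0,0,0,0,0],[-0.03,-0.018,0,0,0,0,0],[-0.03,-0.018,0,0,0,0,0],[-0.03,-0.018,0,0,0,0,0]]'
python3 -c "
from h import *;print(delta([610,-112.5,150]))"
```

```text
time_s: 0.6
eef_pos: [322.3, 327.5, 217.3]
ee_rot: [-0.0, 0.219, 0.976, -0.0]
force: [0.3, 1.1, -0.1]
grip_width: 0.149
grip_force: 0.0
time_s: 1.1
eef_pos: [419.4, 181.9, 217.3]
ee_rot: [-0.0, 0.22, 0.976, -0.0]
force: [0.1, 1.5, -0.3]
grip_width: -0.002
grip_force: 0.0
[-298.4073627  -184.25142478   67.24934725]
```

```bash
python3 -m jog '[[-0.03,-0.0185,0,0,0,0,0],[-0.03,-0.0185,0,0,0,0,0],[-0.03,-0.0185,0,0,0,0,0],[-0.03,-0.0185,0,0,0,0,0],[-0.03,-0.0185,0,0,0,0,0]]'
python3 -m jog '[[-0.03,-0.0185,0.01,0,0,0,0],[-0.03,-0.0185,0.01,0,0,0,0],[-0.03,-0.0185,0.01,0,0,0,0],[-0.03,-0.0185,0.01,0,0,0,0],[-0.028,-0.018,0.01,0,0,0,0]]'
python3 -m jog '[[0,0,0.02,0,0,0,0],[0,0,0.02,0,0,0,0],[0,0,0.02,0,0,0,0],[0,0,0,0,0,0,0],[0,0,0,0,0,0,0]]'
python3 - <<'E'
from h import *
print(delta([610,-112.5,74]),sense()['force'])
ims=[]
for n,c in(("top",(376,208)),("side",(372,250))):
    im=eyes.capture(n)[:,:,::-1]; cv2.imwrite(f"pics/{n}1.png",im)
    ims.append(cv2.resize(im[c[1]-60:c[1]+40,c[0]-50:c[0]+50],(400,400),interpolation=cv2.INTER_CUBIC))
cv2.imwrite("pics/c1.png",np.hstack(ims))
P=sense()['eef_pos']+[0,0,-11]; print(proj('top',[P]),proj('side',[P]))
E
```

```text
time_s: 1.6
eef_pos: [515.3, 34.0, 217.2]
ee_rot: [-0.0, 0.22, 0.976, 0.0]
force: [0.2, 0.4, 0.3]
grip_width: -0.003
grip_force: 0.0
time_s: 2.1
eef_pos: [609.6, -112.6, 166.5]
ee_rot: [-0.0, 0.22, 0.976, 0.0]
force: [-0.8, 0.4, -0.3]
grip_width: -0.002
grip_force: 0.0
time_s: 2.6
eef_pos: [609.2, -111.2, 107.8]
ee_rot: [-0.0, 0.22, 0.976, 0.0]
force: [0.3, -0.5, -0.2]
grip_width: -0.0
grip_force: 0.0
[-1.29726084 -0.81768881 33.82851189] [ 0.28639592 -0.54811598 -0.2250168 ]
[[377.8913928  202.75765035]] [[375.01649556 238.58888783]]
```

View pics/c1.png

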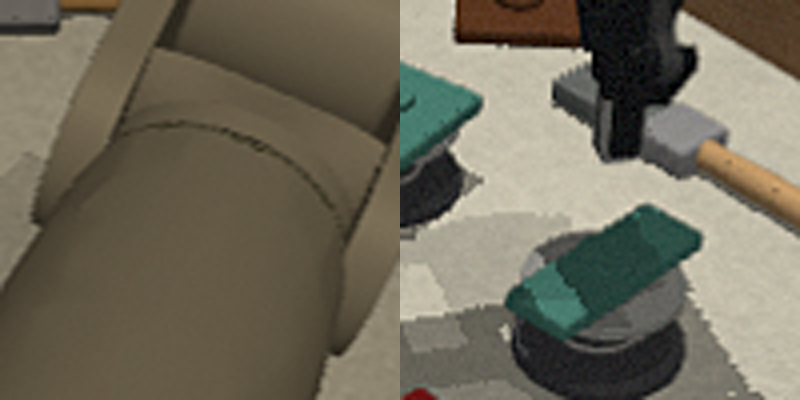

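The side view shows the shut fingertips at about (377,230), over the bar and a little higher than the model predicts (238). I descend in small steps and find contact by force.

```bash
python3 -m jog '[[-0.001,-0.0008,0.01,0,0,0,0],[0,0,0.01,0,0,0,0],[0,0,0.005,0,0,0,0],[0,0,0.003,0,0,0,0],[0,0,0,0,0,0,0]]'
python3 - <<'E'
from h import *
print(delta([610,-112.5,74]),sense()['force'])
im=eyes.capture("side")[:,:,::-1]; c=(372,240)
cv2.imwrite("pics/c2.png",cv2.resize(im[c[1]-50:c[1]+50,c[0]-50:c[0]+50],(600,600),interpolation=cv2.INTER_CUBIC))
print(proj('side',[sense()['eef_pos']+[0,0,-11]]), proj('side',[[610,-112.5,63]]))
E
```

```text
time_s: 3.2
eef_pos: [609.5, -112.3, 79.0]
ee_rot: [-0.0, 0.22, 0.976, 0.0]
force: [0.1, 0.1, -0.3]
grip_width: 0.001
grip_force: 0.0
[-0.56456397  0.0266475   4.97047733] [ 0.06605088  0.13727669 -0.27838353]
[[374.31125152 250.92256863]] [[374.27135845 253.09015318]]
```

View pics/c2.png

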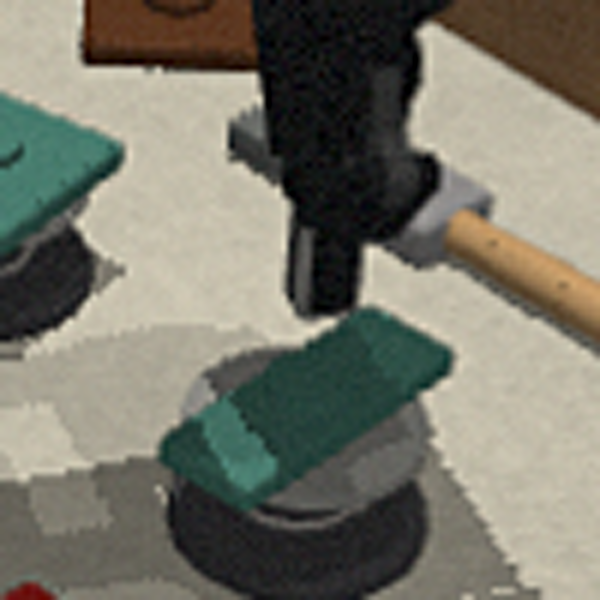

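```bash
python3 - <<'E'
from h import *
np.set_printoptions(suppress=True,precision=1)
S=np.array([224.8,474.2,217.]); ax=R.from_quat([.21959,.97559,0,0]).as_matrix()
for dz in(11,-2,-60):print(dz,[ (proj(n,[S+ax@[0,y,dz] for y in(-45,0,45)])).tolist() for n in("top","side")])
E0=np.array([609.5,-112.3,79.])
for dz in(11,0,-7):print(dz,proj('side',[E0+ax@[x,y,dz] for x,y in((-11,-8),(-11,8),(11,-8),(11,8))]).tolist())
a=cv2.imread("pics/top0.png")[350:440,0:120]; b=cv2.imread("pics/side0.png")[50:140,10:130]
cv2.imwrite("pics/c3.png",np.hstack([cv2.resize(i,(400,300),interpolation=cv2.INTER_CUBIC) for i in(a,b)]))
E
```

```text
11 [[[55.67079899182164, 394.1028356017465], [33.67716489212938, 380.7843224639536], [11.86135811170044, 367.6108641934688]], [[67.14183377366479, 145.44542386558533], [69.71281704400909, 136.56340307442872], [72.16396920709644, 128.1783762682232]]]
-2 [[[51.32282929963537, 395.00710430879894], [28.981279328881442, 381.465406755912], [6.822113833150638, 368.0732150288454]], [[65.97637270059079, 140.03201664788176], [68.6053881952964, 131.26482500277893], [71.11017452102695, 122.99170087076614]]]
-60 [[[30.001266924469462, 399.44647453504655], [5.96044863137422, 384.8099986591807], [-17.87545168572251, 370.3456201529036]], [[60.7541100847302, 115.25199562322787], [63.64891839037767, 107.03948001496768], [66.39886476386226, 99.30447499771776]]]
11 [[380.71362892258446, 252.80798012864403], [378.2700102909423, 248.10674471007604], [370.0675142046415, 254.15731010043146], [367.724735904054, 249.42199658206135]]
0 [[381.1521606103232, 248.31765099710907], [378.68967088796785, 243.63830824534466], [370.4505345670721, 249.65546741569597], [368.09010059389584, 244.94208682805754]]
-7 [[381.43305234843535, 245.43464036405], [378.9584465563603, 240.76976267413997], [370.69591272064685, 246.76489409958128], [368.3241439783799, 242.0660115941926]]
```

View pics/c3.png

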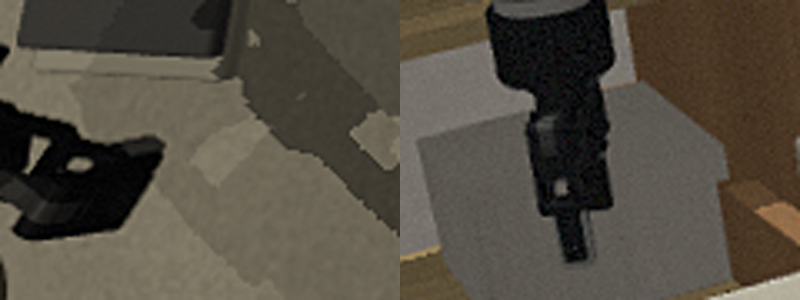

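In the side view the tip is about 8–11 px above the model in both poses, which fits a fingertip shorter than stated. The height at which contact comes will settle it, so I go down gently.

```bash
python3 -m jog '[[0,0,0.0015,0,0,0,0],[0,0,0.0015,0,0,0,0],[0,0,0,0,0,0,0]]'; python3 -m jog '[[0,0,0.0015,0,0,0,0],[0,0,0,0,0,0,0]]'
```

```text
time_s: 3.55
eef_pos: [609.6, -112.3, 76.4]
ee_rot: [-0.0, 0.22, 0.976, -0.0]
force: [-0.5, -0.5, -0.4]
grip_width: -0.0
grip_force: 0.0
time_s: 3.75
eef_pos: [609.6, -112.4, 74.9]
ee_rot: [-0.0, 0.22, 0.976, -0.0]
force: [-0.2, 0.3, -0.2]
grip_width: 0.006
grip_force: 0.0
```

```bash
python3 -m jog '[[0,0,0.0015,0,0,0,0],[0,0,0.001,0,0,0,0],[0,0,0,0,0,0,0]]'
```

```text
time_s: 4.05
eef_pos: [609.6, -112.3, 72.3]
ee_rot: [-0.0, 0.22, 0.976, 0.0]
force: [0.3, -0.6, -0.2]
grip_width: -0.002
grip_force: 0.0
```

```bash
python3 -m jog '[[0,0,0.001,0,0,0,0],[0,0,0.001,0,0,0,0],[0,0,0,0,0,0,0]]'
```

```text
time_s: 4.35
eef_pos: [609.6, -112.3, 70.3]
ee_rot: [-0.0, 0.22, 0.976, 0.0]
force: [0.0, -0.2, -0.1]
grip_width: -0.001
grip_force: 0.0
```

```bash
python3 - <<'E'
from h import *
im=eyes.capture("side")[:,:,::-1]; c=(372,240)
cv2.imwrite("pics/c4.png",cv2.resize(im[c[1]-50:c[1]+50,c[0]-50:c[0]+50],(600,600),interpolation=cv2.INTER_CUBIC))
E
```

```text
(no output)
```

View pics/c4.png

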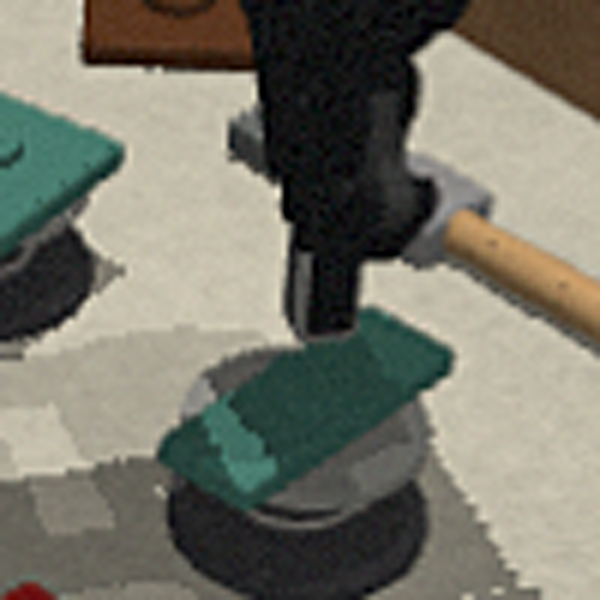

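The tip is still clear at TCP 70 mm, and one view cannot separate a short finger from a sideways offset. I'll rise, tilt the tool so both cameras see the tip, and triangulate it.

```bash
python3 -m jog '[[0,0,-0.03,0,0,0,0],[0,0,-0.045,0,0,0,0],[0,0,-0.045,0,0,0,0],[0,0,-0.045,0,0,0,0],[0,0,-0.02,0,0,0,0]]'
python3 -m jog '[[0,0,0,0.14,0,0,0],[0,0,0,0.14,0,0,0],[0,0,0,0.14,0,0,0],[0,0,0,0.14,0,0,0],[0,0,0,0.14,0,0,0]]'
python3 -m jog '[[0,0,0,0,0,0,0]]'
python3 - <<'E'
from h import *
s=sense(); w,x,y,z=s['ee_rot']; A=R.from_quat([x,y,z,w]); print(s['eef_pos'],s['ee_rot'])
ims=[]
for n in("top","side"):
    im=eyes.capture(n)[:,:,::-1]; cv2.imwrite(f"pics/{n}5.png",im)
    p=proj(n,[s['eef_pos']+A.apply([0,0,d]) for d in(11,0,-14)]); print(n,p.round(1).tolist())
    c=p[1].astype(int); x0,y0=c-40; print(x0,y0)
    ims.append(cv2.resize(im[y0:y0+80,x0:x0+80],(400,400),interpolation=cv2.INTER_CUBIC))
cv2.imwrite("pics/c5.png",np.hstack(ims))
E
```

```text
time_s: 4.9
eef_pos: [610.5, -112.6, 260.4]
ee_rot: [0.003, 0.22, 0.976, -0.0]
force: [0.9, -0.3, -0.9]
grip_width: 0.002
grip_force: 0.0
time_s: 5.4
eef_pos: [610.0, -112.0, 256.3]
ee_rot: [-0.075, 0.206, 0.916, -0.337]
force: [-0.2, -0.1, -0.2]
grip_width: 0.001
grip_force: 0.0
time_s: 5.5
eef_pos: [609.9, -110.0, 252.5]
ee_rot: [-0.077, 0.204, 0.917, -0.335]
force: [-0.8, 0.2, -0.6]
grip_width: 0.003
grip_force: 0.0
[ 609.9063616  -109.9937104   252.54144485] [-0.07730873  0.20366367  0.91652856 -0.33543981]
top [[391.3, 180.8], [388.4, 177.3], [384.8, 172.9]]
348 137
side [[381.5, 174.5], [380.7, 168.5], [379.6, 161.0]]
340 128
```

View pics/c5.png

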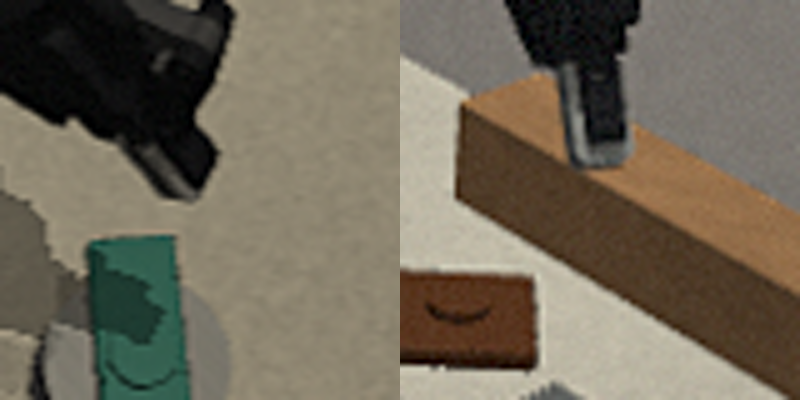

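In the crop the tip centre is at top (388,173) and side (380.4,160). I triangulate those into the tool frame.

```bash
python3 - <<'E'
from h import *
for a,b in(((388,173),(380.4,160)),((388.5,174),(380.4,161)),((386,176),(379.5,161.5))):
    P,e=cross(a,b); print(P.round(1),round(e,1),'tool',(-delta(-P+2*sense()['eef_pos'])).round(1))
E
```

```text
[ 611.6 -106.5  268.1] 1.0 tool [  0.8  -3.8 -13.7]
[ 610.4 -107.7  266.9] 0.6 tool [  1.4  -4.3 -11.7]
[ 608.9 -104.7  264.4] 2.8 tool [  4.   -1.1 -11.1]
```

The tip lies on the tool axis, about 12 mm behind the reported TCP. Contact should therefore come at TCP z of about 50. I untilt and go back down.

```bash
python3 -m jog '[[0,0,0,-0.14,0,0,0],[0,0,0,-0.14,0,0,0],[0,0,0,-0.14,0,0,0],[0,0,0,-0.14,0,0,0],[0,0,0,-0.14,0,0,0]]'
python3 -m jog '[[0,0,0.04,0,0,0,0],[0,0,0.04,0,0,0,0],[0,0,0.04,0,0,0,0],[0,0,0.03,0,0,0,0],[0,0,0.02,0,0,0,0]]'
python3 -m jog '[[0,0,0,0,0,0,0],[0,0,0,0,0,0,0]]'
python3 -c "
from h import *;print(delta([610,-112.5,63]))"
```

```text
time_s: 6.1
eef_pos: [610.0, -113.5, 258.4]
ee_rot: [0.004, 0.221, 0.975, 0.003]
force: [0.7, -0.1, -0.9]
grip_width: 0.0
grip_force: 0.0
time_s: 6.6
eef_pos: [609.2, -113.5, 84.8]
ee_rot: [0.001, 0.221, 0.975, 0.001]
force: [0.0, -0.6, 0.2]
grip_width: 0.001
grip_force: 0.0
time_s: 6.8
eef_pos: [610.3, -113.4, 87.4]
ee_rot: [0.002, 0.22, 0.975, 0.0]
force: [0.7, -0.5, 0.3]
grip_width: -0.004
grip_force: 0.0
[ 0.72989661  0.65479757 24.44139261]
```

```bash
python3 -m jog '[[0.0005,0.0005,0.01,0,0,0,0],[0,0,0.008,0,0,0,0],[0,0,0.004,0,0,0,0],[0,0,0.003,0,0,0,0],[0,0,0,0,0,0,0]]'
python3 -m jog '[[0,0,0.002,0,0,0,0],[0,0,0.001,0,0,0,0],[0,0,0,0,0,0,0]]'
```

```text
time_s: 7.3
eef_pos: [609.3, -111.6, 60.1]
ee_rot: [-0.0, 0.22, 0.976, 0.0]
force: [0.7, 0.2, 0.2]
grip_width: -0.003
grip_force: 0.0
time_s: 7.6
eef_pos: [609.4, -111.6, 57.4]
ee_rot: [-0.0, 0.22, 0.976, -0.0]
force: [-0.7, -1.6, -0.2]
grip_width: 0.001
grip_force: 0.0
```

```bash
python3 -m jog '[[0,0,0.001,0,0,0,0],[0,0,0.001,0,0,0,0],[0,0,0,0,0,0,0]]'; python3 -m jog '[[0,0,0.001,0,0,0,0],[0,0,0,0,0,0,0]]'
```

```text
time_s: 7.9
eef_pos: [609.4, -111.7, 55.3]
ee_rot: [-0.0, 0.22, 0.976, 0.0]
force: [-0.5, 1.0, 0.3]
grip_width: 0.001
grip_force: 0.0
time_s: 8.1
eef_pos: [609.4, -111.7, 54.4]
ee_rot: [-0.0, 0.22, 0.976, 0.0]
force: [-0.3, 0.2, -0.3]
grip_width: -0.002
grip_force: 0.0
```

```bash
python3 -m jog '[[0,0,0.001,0,0,0,0],[0,0,0.001,0,0,0,0],[0,0,0,0,0,0,0]]'
```

```text
time_s: 8.4
eef_pos: [609.3, -111.7, 52.3]
ee_rot: [-0.0, 0.22, 0.976, 0.0]
force: [1.3, -1.2, -0.3]
grip_width: -0.007
grip_force: 0.0
```

```bash
python3 -m jog '[[0,0,0.001,0,0,0,0],[0,0,0.001,0,0,0,0],[0,0,0,0,0,0,0]]'
```

```text
time_s: 8.7
eef_pos: [609.4, -111.6, 50.3]
ee_rot: [-0.0, 0.22, 0.976, 0.0]
force: [0.3, 0.5, 0.4]
grip_width: -0.001
grip_force: 0.0
```

```bash
python3 -m jog '[[0,0,0.001,0,0,0,0],[0,0,0,0,0,0,0]]'
```

```text
time_s: 8.9
eef_pos: [609.4, -111.7, 49.4]
ee_rot: [-0.0, 0.22, 0.976, 0.0]
force: [0.5, -0.4, 0.7]
grip_width: -0.004
grip_force: 0.0
```

```bash
python3 -m jog '[[0,0,0.001,0,0,0,0],[0,0,0,0,0,0,0]]'
```

```text
time_s: 9.1
eef_pos: [609.4, -111.7, 48.6]
ee_rot: [0.0, 0.22, 0.976, -0.0]
force: [-0.4, 0.2, 2.6]
grip_width: -0.0
grip_force: 1.1
```

I have contact at 2.6 N with TCP z at 48.6. I hold briefly and then lift off.

```bash
python3 -m jog '[[0,0,0,0,0,0,0],[0,0,0,0,0,0,0],[0,0,0,0,0,0,0],[0,0,0,0,0,0,0]]'
python3 -m jog '[[0,0,-0.005,0,0,0,0],[0,0,-0.02,0,0,0,0],[0,0,-0.04,0,0,0,0],[0,0,-0.04,0,0,0,0],[0,0,-0.02,0,0,0,0]]'
python3 - <<'E'
from h import *
np.set_printoptions(suppress=True,precision=1)
img=eyes.capture("side"); cv2.imwrite("pics/side6.png",img[:,:,::-1])
for c in teal("side",img):
    M=cv2.moments(c); print(np.array([M['m10'],M['m01']])/M['m00'])
print(delta([446,-269.5,150]))
E
```

```text
time_s: 9.5
eef_pos: [609.5, -111.7, 48.6]
ee_rot: [0.0, 0.22, 0.976, -0.0]
force: [-0.3, 0.9, 2.9]
grip_width: 0.002
grip_force: 1.1
time_s: 10.0
eef_pos: [610.4, -112.0, 177.5]
ee_rot: [0.002, 0.22, 0.976, -0.0]
force: [-0.0, 0.9, -0.0]
grip_width: -0.004
grip_force: 0.0
[363.1 336.8]
[372.1 257.9]
[223.6 215.4]
[317.8 217.3]
[  82.1 -212.8   28.9]
```

The bar did not move: its centroid is (372.1,257.9), against (372.4,257.6) before. On to the round coaster.

```bash
python3 -m jog '[[0.016,-0.042,0,0,0,0,0],[0.016,-0.042,0,0,0,0,0],[0.016,-0.042,0,0,0,0,0],[0.016,-0.042,0,0,0,0,0],[0.016,-0.042,0,0,0,0,0]]'
python3 -m jog '[[0.001,-0.002,0.04,0,0,0,0],[0,0,0.04,0,0,0,0],[0,0,0.015,0,0,0,0],[0,0,0,0,0,0,0],[0,0,0,0,0,0,0]]'
python3 - <<'E'
from h import *
print(delta([446,-269.5,49]))
im=eyes.capture("side")[:,:,::-1]; c=(364,324)
cv2.imwrite("pics/c7.png",cv2.resize(im[c[1]-50:c[1]+50,c[0]-50:c[0]+50],(600,600),interpolation=cv2.INTER_CUBIC))
print(proj('side',[sense()['eef_pos']+[0,0,13]]), proj('side',[[446,-269.5,63]]))
E
```

```text
time_s: 10.55
eef_pos: [445.6, -268.0, 173.3]
ee_rot: [-0.0, 0.219, 0.976, 0.0]
force: [-0.4, -1.2, -0.8]
grip_width: -0.001
grip_force: 0.0
time_s: 11.05
eef_pos: [445.7, -268.7, 79.1]
ee_rot: [0.0, 0.22, 0.976, -0.0]
force: [0.2, 0.5, 0.4]
grip_width: 0.004
grip_force: 0.0
[-0.59481627 -0.53945674 30.09805235]
[[366.52178019 319.70370366]] [[365.58653942 332.73560224]]
```

View pics/c7.png

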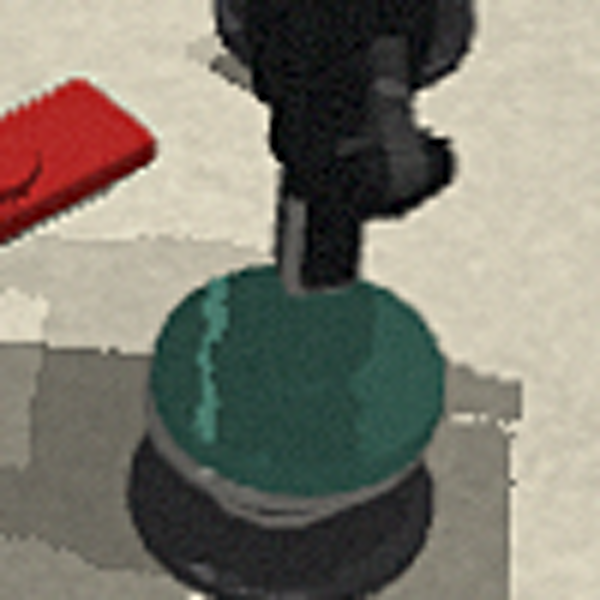

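The tip is over the round boss, at (369,323) in side pixels, about 3 mm to the right. I nudge it left and descend.

```bash
python3 -m jog '[[0.0015,0,0.01,0,0,0,0],[0,0,0.01,0,0,0,0],[0,0,0.005,0,0,0,0],[0,0,0.001,0,0,0,0],[0,0,0,0,0,0,0]]'
python3 -m jog '[[0,0,0.001,0,0,0,0],[0,0,0,0,0,0,0]]'
```

```text
time_s: 11.6
eef_pos: [444.1, -267.9, 52.4]
ee_rot: [-0.0, 0.22, 0.976, 0.0]
force: [0.3, 0.1, -0.2]
grip_width: -0.0
grip_force: 0.0
time_s: 11.8
eef_pos: [444.2, -268.0, 51.6]
ee_rot: [0.0, 0.22, 0.976, -0.0]
force: [-0.5, -0.5, 0.7]
grip_width: 0.0
grip_force: 0.0
```

```bash
python3 -m jog '[[0,0,0.001,0,0,0,0],[0,0,0.001,0,0,0,0],[0,0,0,0,0,0,0]]'
```

```text
time_s: 12.1
eef_pos: [444.0, -267.9, 49.4]
ee_rot: [-0.0, 0.22, 0.976, 0.0]
force: [-0.5, -0.1, -0.6]
grip_width: -0.002
grip_force: 0.0
```

```bash
python3 -m jog '[[0,0,0.001,0,0,0,0],[0,0,0,0,0,0,0]]'
```

```text
time_s: 12.3
eef_pos: [444.1, -267.9, 48.5]
ee_rot: [0.0, 0.22, 0.976, -0.0]
force: [-0.2, -0.2, 2.2]
grip_width: -0.005
grip_force: 1.0
```

Contact at 2.2 N. I hold, lift, and then head for the square.

```bash
python3 -m jog '[[0,0,0,0,0,0,0],[0,0,0,0,0,0,0],[0,0,0,0,0,0,0],[0,0,0,0,0,0,0]]'
python3 -m jog '[[0,0,-0.005,0,0,0,0],[0,0,-0.02,0,0,0,0],[0,0,-0.04,0,0,0,0],[0,0,-0.04,0,0,0,0],[0,0,-0.02,0,0,0,0]]'
python3 - <<'E'
from h import *
np.set_printoptions(suppress=True,precision=1)
img=eyes.capture("side"); cv2.imwrite("pics/side8.png",img[:,:,::-1])
for c in teal("side",img):
    M=cv2.moments(c); print(np.array([M['m10'],M['m01']])/M['m00'])
print(delta([610.5,66.5,175]))
E
```

```text
time_s: 12.7
eef_pos: [444.1, -267.9, 48.5]
ee_rot: [0.0, 0.22, 0.976, -0.0]
force: [-1.1, 0.3, 1.0]
grip_width: 0.004
grip_force: 1.0
time_s: 13.2
eef_pos: [444.8, -268.5, 177.1]
ee_rot: [0.002, 0.22, 0.976, -0.001]
force: [-1.0, -0.4, -0.6]
grip_width: -0.0
grip_force: 0.0
[363.2 336.8]
[356.8 264.4]
[223.7 215.5]
[317.7 217.3]
[ -5.4 374.    3.1]
```

The round coaster is unmoved. The bar's centroid reads differently only because the gripper partly covers it. Moving to the square.

```bash
python3 -m jog '[[-0.001,0.037,0,0,0,0,0],[-0.001,0.037,0,0,0,0,0],[0,0.037,0,0,0,0,0],[0,0.037,0,0,0,0,0],[0,0.037,0,0,0,0,0]]'
python3 -m jog '[[-0.001,0.037,0,0,0,0,0],[-0.001,0.037,0,0,0,0,0],[0,0.037,0,0,0,0,0],[0,0.037,0,0,0,0,0],[0,0.037,0,0,0,0,0]]'
python3 -m jog '[[-0.001,0.004,0.04,0,0,0,0],[0,0,0.04,0,0,0,0],[0,0,0.015,0,0,0,0],[0,0,0,0,0,0,0],[0,0,0,0,0,0,0]]'
python3 - <<'E'
from h import *
print(delta([610.5,66.5,49]))
im=eyes.capture("side")[:,:,::-1]; c=(318,205); cv2.imwrite("pics/side9.png",im)
cv2.imwrite("pics/c9.png",cv2.resize(im[c[1]-50:c[1]+50,c[0]-50:c[0]+50],(600,600),interpolation=cv2.INTER_CUBIC))
print(proj('side',[sense()['eef_pos']+[0,0,13]]), proj('side',[[610.5,66.5,63]]))
E
```

```text
time_s: 13.75
eef_pos: [525.5, -100.1, 173.3]
ee_rot: [-0.0, 0.22, 0.976, 0.0]
force: [0.5, 0.4, -0.5]
grip_width: -0.002
grip_force: 0.0
time_s: 14.25
eef_pos: [606.5, 66.2, 173.2]
ee_rot: [-0.0, 0.22, 0.976, -0.0]
force: [0.3, 1.2, 1.0]
grip_width: -0.003
grip_force: 0.0
time_s: 14.75
eef_pos: [609.2, 67.8, 79.2]
ee_rot: [0.0, 0.22, 0.976, 0.0]
force: [-0.4, -0.1, 0.5]
grip_width: -0.004
grip_force: 0.0
[-1.74508178 -0.64802646 30.1876327 ]
[[318.14292863 201.78316464]] [[318.60761456 213.56964645]]
```

View pics/c9.png

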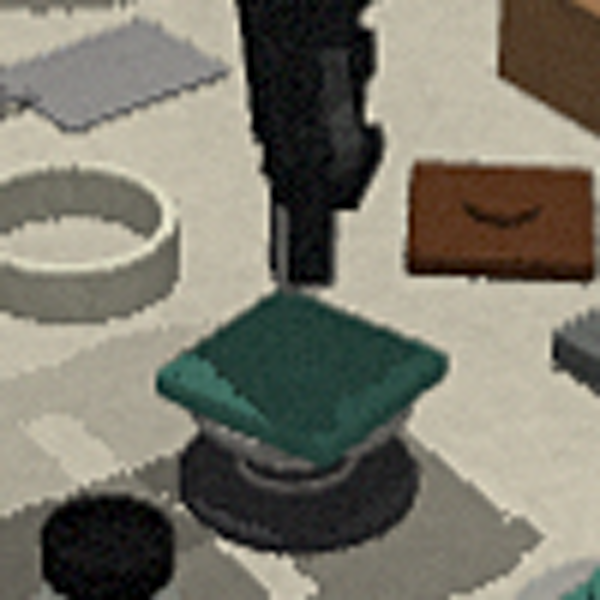

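The tip, at (319,203), stands over the middle of the teal square. I make a small nudge and go down.

```bash
python3 -m jog '[[-0.001,-0.001,0.01,0,0,0,0],[0,0,0.01,0,0,0,0],[0,0,0.005,0,0,0,0],[0,0,0.003,0,0,0,0],[0,0,0,0,0,0,0]]'
```

```text
time_s: 15.3
eef_pos: [609.1, 66.5, 50.0]
ee_rot: [-0.0, 0.22, 0.976, -0.0]
force: [0.4, -0.1, -0.5]
grip_width: 0.004
grip_force: 0.0
```

```bash
python3 -m jog '[[0,0,0.001,0,0,0,0],[0,0,0,0,0,0,0]]'
```

```text
time_s: 15.5
eef_pos: [609.4, 66.6, 49.7]
ee_rot: [0.0, 0.22, 0.976, 0.0]
force: [0.1, 1.2, 0.7]
grip_width: -0.001
grip_force: 0.0
```

```bash
python3 -m jog '[[0,0,0.001,0,0,0,0],[0,0,0,0,0,0,0]]'
```

```text
time_s: 15.7
eef_pos: [609.5, 66.6, 48.8]
ee_rot: [0.0, 0.22, 0.976, 0.0]
force: [-0.3, 0.6, 2.0]
grip_width: -0.003
grip_force: 0.9
```

```bash
python3 -m jog '[[0,0,0,0,0,0,0],[0,0,0,0,0,0,0],[0,0,0,0,0,0,0],[0,0,0,0,0,0,0]]'
python3 -m jog '[[0,0,-0.005,0,0,0,0],[0,0,-0.02,0,0,0,0],[0,0,-0.04,0,0,0,0],[0,0,-0.04,0,0,0,0],[0,0,-0.02,0,0,0,0]]'
python3 -m jog '[[0,0,-0.03,0,0,0,0],[0,0,0,0,0,0,0],[0,0,0,0,0,0,0]]'
python3 - <<'E'
from h import *
np.set_printoptions(suppress=True,precision=1)
img=eyes.capture("side"); cv2.imwrite("pics/side10.png",img[:,:,::-1])
for c in teal("side",img):
    M=cv2.moments(c); print(np.array([M['m10'],M['m01']])/M['m00'])
E
```

```text
time_s: 16.1
eef_pos: [609.5, 66.5, 48.6]
ee_rot: [0.0, 0.22, 0.976, 0.0]
force: [1.3, 0.2, 2.9]
grip_width: 0.0
grip_force: 1.0
time_s: 16.6
eef_pos: [610.0, 66.5, 177.3]
ee_rot: [0.002, 0.22, 0.976, 0.0]
force: [-0.4, 0.2, 0.1]
grip_width: 0.002
grip_force: 0.0
time_s: 16.9
eef_pos: [609.1, 66.6, 203.5]
ee_rot: [0.0, 0.22, 0.976, -0.0]
force: [-0.4, -0.5, -1.7]
grip_width: 0.002
grip_force: 0.0
[363.3 336.7]
[372.2 257.6]
[223.7 215.4]
[317.9 217.3]
```

All four castings are where they were, within 0.2 px, and the arm is clear of everything. Handing in.

```bash
python3 -c "
from rig import finish_job;print(finish_job())"
```

```text
the job is handed in; nothing more can be done
None
```

I touched the bar, the round coaster and the square in that order, each at about 2–3 N for about half a second; the side camera showed all four castings unmoved afterwards, and I handed the job in at about 17 s.

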